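Let a finds carriage roll down the transfer rail and catch it gently

ROBOT

A 7-joint arm with a two-finger parallel gripper is mounted at the origin on the work surface. World frame = base frame: x ahead of the robot, y to its left, z up, the work surface at z = 0. Lengths are in m, angles in rad, forces in N, time in s.
With the tool pointing down it reaches from about 0.35 to 0.9 m from the base axis. Payload 8.1 kg.
Tool frame: the origin (TCP) lies at the very end of the fingers, on their centre line; the grasp point (between the pads) lies 19 mm behind it (bot.tcp_to_grasp is the distance from the TCP to the grasp point, in m); z points along the fingers, y is the line along which they close (so a half turn about z gives the same grasp; the last joint's range is limited). The gripper opens to 85 mm and grips with 20 to 120 N. Pads are 22 mm wide; open, the fingers measure 114 mm over their backs; the gripper's body (76 mm by 85 mm) begins 54 mm behind the grasp point. The pads swing forward as they close: fully open they stand 13 mm farther back than shut.
Start: joints at [1.146, 0.434, 0.025, 1.573, -0.012, 1.134, -0.075], TCP at [0.198, -0.593, 0.202] pointing down, gripper open.
Joint ranges: [-2.62, 2.62], [-0.44, 2.09], [-1.27, 1.32], [0.08, 2.57], [-1.32, 4.46], [0.12, 2], [-2.74, 2.74]. Speed limits (rad/s): [2.22, 2.22, 3.01, 3.01, 3.14, 3.14, 3.14].

INTERFACE

Orientations are given as a unit quaternion [w, x, y, z].
In Python, from plant import monitor, viewer, bot, models gives the robot as it stands. The module is installed in compiled form; this text tells all that it offers.
- The arm moves only by the tool play_rows, never from a script. Its argument "increments" is a list of rows, each a list of 7 numbers: the shift along the tool's x, y, z in mm, then the turn, a rotation vector about the tool's x, y, z in rad, then the opening, from 0 (shut) to 1 (fully open). A call has 1 to 8 rows; each row shifts and turns the commanded pose from where the row before left it, along the tool's axes as they then stand; what a row does not reach is not made up. A row lasts 1/8 s, in which the tool goes at most 62.5 mm and 10.7 degrees, less where a joint would pass 70% of its speed; a pose out of reach is approached as far as the arm can. A call is refused whole if a number of a shift passes 62.5 or a number of a turn 0.188, either way. A call with a gripper value outside its range is refused whole. The fingers move at their own pace and stop on an object; "force" is the grip in N (left out, the last holds). Time passes only in rows, so rows that do not move let the fingers close. It gives the time, the measured TCP pose, the force, the opening and the grip force at its end, in the units of the state.
- monitor.read_state(): the state, without advancing time (a new reading comes with each control period).
- viewer.snapshot(name): name is "scene" or "top" or "wrist"; returns (picture, depth): 480x640x3 uint8, red, green, blue; 480x640 float32, m along the optical axis (not along the pixel's ray), 0 where there is no reading.
- viewer.get_calibration(name): a dict with "fovy" (degrees; the focal length in pixels is half the picture's height over the tangent of half this angle, whatever the lens; pixels are square), "cx", "cy" (the principal point, pixels), "R" (3x3) and "t" (3): a world point X has camera coordinates R X + t. Camera axes: x right, y down, z forward; pixel columns grow to the right and rows downward; lengths in m; the calibration is good to about 2 mm. The wrist camera is an equidistant fisheye: a pixel r from the principal point sees the ray r / f radians off the axis. A picture is of the moment at which its call begins: read the wrist's pose just before it. get_calibration takes no time and is no camera call; for the wrist camera it gives the pose at the moment of the call.
- bot.hand_in(): hands the job in; it is judged then, once.
Trained networks look in the newest picture that a camera, given by its name, has taken for a name from the list of things; names that differ only in an ending like _2 or _b are one class to them, and where a whole thing is asked for, a point or a joint stands for the part that bears it (a point fixed in the world has none). Each returns a list of dicts, best first, with "conf" (0 to 1); they miss things now and then, are a little off and sometimes report something else, mostly with a low value. They report only what shows in the picture. A call takes as long as a camera call.
- models.spot_in(target, camera): "box" ([left, top, right, bottom] as shares, 0 to 1, of the picture: columns of its width, rows of its height, round what is visible of it).
The state is a dict: "time": time; "joint_positions": joint angles; "joint_vel": joint speeds; "effort": joint torques, N m; "ee_pos": TCP position; "tool_rot": TCP orientation; "ft_force": force on the tool from outside, world axes, zero at the start; "ft_torque": the same for the moment, N m; "opening": finger opening in m; "gripper_force": force on a finger pad.
Only numpy, scipy, OpenCV 4.12 (cv2) and the standard library are available. Lean on these libraries where they do the work, as an engineer would, in place of code of your own. Each camera call takes 0.05 s, during which the arm holds its last target. There are 200 camera calls.

TASK

Pull the bolt towards you so that the carriage rolls down the rail by itself, and leave the carriage untouched until its grip post has passed the pointer beside the rail. Then catch it gently at the post so that the mended clay flask on its deck stays standing, bring it to a standstill for about a second well before the end buffer, and finally ease it down until it rests against the buffer and let go. Do not touch the flask and leave the brush, spatula and calliper where they lie.

Things in the scene. Friction and masses are not known exactly. Their poses are not given: they have to be found in the camera images.
- rail: Fixed aluminium rail on stands, 50 mm wide, 640 mm long. Its own -y is downhill, x points across it away from the robot, z is vertical. Origin: on the table below it. Its top surface slopes at 0.052 rad: 75 mm over the origin at y = 0, rising towards +y. It runs from y = +370 to -270 mm.
- buffer (a point): Centre of the uphill face of the buffer block at the rail's low end (44 mm wide, 24 mm high over the rail's surface). The carriage's nose rests against it when its post is at rail y = -210 mm.
- pointer (a point): Tip of the fixed thin steel pointer that stands beside the rail's far edge (51 to 69 mm from the centre line, up to 84 mm over the surface) at rail y = +30 mm. The post has passed it when its rail y is smaller.
- carriage: Wheeled carriage that runs along the rail only. Origin: on the rail's surface under its grip post; -y is downhill. Starts at rail y = +170 mm behind the bolt; passes the pointer after 140 mm, meets the buffer after 380 mm. 0.65 kg nominal (-15 to +45 percent), friction 0.06 N, drag 1.2 N per m/s: about 1 s to the pointer, 2 s to the buffer, at 0.2 to 0.35 m/s, time constant 0.7 s.
- post (a point): Top centre of the carriage's upright steel grip post at its downhill end, 32 mm across the rail, 12 mm thick along it, 80 mm high over the rail's surface. At its foot a draw bar (30 mm wide, up to 18 mm over the surface) runs from 10 mm in front of the post's centre back to the deck.
- deck (a point): Centre of the top of the carriage's level plywood deck, 90 mm across and 100 mm along the rail, 115 mm uphill of the post and 34 mm over the rail's surface.
- flask: Mended terracotta flask, 126 mm tall, 54 mm wide at the belly, 0.15 kg, standing loose on the deck on a foot only 22 mm wide. Origin: centre of its foot; z points up along it. It topples if the carriage's speed changes by more than about 0.13 m/s at once, or if it brakes harder than about 1.5 m/s2.
- bolt: Steel slide bolt across the rail, its tongue right in front of the carriage's nose. Origin: on the rail's centre line at its surface while closed. It slides 45 mm along its own -x (towards the robot) against 1.5 N of friction and stays where it is left; the carriage is free after about 30 mm. The stem from tongue to tab is 6 to 18 mm over the surface.
- tab (a point): Centre of the top of the bolt's upright tab on the robot's side, 129 mm from the bolt's origin; 12 mm thick across the rail, 32 mm wide along it, reaching from 6 to 64 mm over the rail's surface. Moves with the bolt.
- brush: Brush lying on the table between robot and rail; leave alone.
- spatula: Spatula lying on the table; leave alone.
- calliper: Steel calliper lying on the table beyond the rail's low end; leave alone.

How it is judged:
By the outcome, as a careful person would: the job done as asked, in the order asked, and still so for the second after the job is handed in, with the robot touching nothing.
It also fails if it takes over 42 s, if anything falls off the work surface, if the arm or the gripper's body presses on something with over 40 N, if the wrist force passes 120 N, or if a joint passes its speed limit or range.

## Working session

There is one attempt and no reset: what is moved stays moved. The work goes in short steps, Python scripts to look and compute and a tool call to move; the robot and the scene stay as the last step left them, time stands still between calls to the robot, and variables do not carry over. Pictures are saved under pics/ and viewed, at most 10 in all, crops included, and the job is handed in when it is done.

Besides the shell and the picture viewer there is one more tool, called after "Call:" as name([rows], argument=value, ...), one row to a line, values as JSON. play_rows: Moves the arm, as the interface text tells. Its arguments: {"type":"object","properties":{"increments":{"type":"array","items":{"type":"array","items":{"type":"number"}}},"force":{"type":"number"}},"required":["increments"]}

```bash
mkdir -p pics; cat > h.py <<'E'
import numpy as np, cv2
from plant import monitor, viewer, bot, models
def snap(n,f):
    im,d=viewer.snapshot(n); cv2.imwrite('pics/'+f,im[:,:,::-1]); return im,d
def cal(n):
    c=viewer.get_calibration(n); f=240/np.tan(np.radians(c['fovy'])/2); return f,c['cx'],c['cy'],np.array(c['R']),np.array(c['t'])
def unproj(n,u,v,z):
    f,cx,cy,R,t=cal(n); return R.T@(np.array([(u-cx)/f*z,(v-cy)/f*z,z])-t)
def proj(n,X):
    f,cx,cy,R,t=cal(n); p=R@np.array(X)+t; return cx+f*p[0]/p[2],cy+f*p[1]/p[2]
E
python3 - <<'E'
from h import *
s=monitor.read_state(); print(s['time'],s['ee_pos'],s['tool_rot'],s['opening'])
for n in('scene','top'):
    im,d=snap(n,n+'0.png'); f,cx,cy,R,t=cal(n); print(n,f,cx,cy,(-R.T@t).round(3),R.round(3).tolist())
    np.save(n+'d.npy',d); np.save(n+'i.npy',im)
    for k in('rail','carriage','post','deck','flask','bolt','tab','pointer','buffer'):
        r=models.spot_in(k,n)
        for q in r[:2]:
            b=np.array(q['box'])*[640,480,640,480]; u,v=(b[0]+b[2])/2,(b[1]+b[3])/2
            z=d[int(v),int(u)]; print(k,round(q['conf'],2),b.round(0),unproj(n,u,v,z).round(3) if z>0 else None)
print(monitor.read_state()['time'])
E
```

```text
0.0 [ 0.19745152 -0.5923942   0.20101443] [-7.75972172e-04  9.87085890e-01  1.60189910e-01 -1.90618529e-04] 0.08547803462376581
scene 439.74474152580865 321.66380670217376 241.0629638273133 [1.098 0.314 0.586] [[-0.546, 0.837, 0.022], [0.448, 0.314, -0.837], [-0.708, -0.447, -0.546]]
rail 0.32 [477. 299. 529. 385.] [0.67  0.299 0.209]
carriage 0.56 [400. 313. 532. 431.] [0.655 0.268 0.122]
post 0.96 [391. 313. 536. 430.] [0.656 0.265 0.123]
post 0.17 [194. 221. 311. 243.] [ 0.418 -0.316  0.012]
deck 0.84 [398. 313. 534. 431.] [0.655 0.268 0.122]
flask 0.66 [479. 299. 532. 388.] [0.672 0.302 0.211]
bolt 0.67 [391. 278. 445. 362.] [0.637 0.187 0.16 ]
bolt 0.37 [390. 314. 535. 431.] [0.656 0.264 0.121]
tab 0.61 [390. 276. 449. 363.] [0.568 0.169 0.098]
pointer 0.75 [194. 259. 555. 478.] [0.672 0.145 0.066]
buffer 0.58 [197. 257. 555. 479.] [0.672 0.148 0.069]
top 553.7587055619672 327.39948283397683 245.87319998680604 [ 0.394 -0.054  1.168] [[0.004, -1.0, -0.021], [-0.993, -0.002, -0.116], [0.116, 0.022, -0.993]]
rail 0.83 [120. 144. 440. 249.] [0.621 0.066 0.075]
carriage 0.58 [133. 156. 224. 198.] [0.649 0.257 0.126]
post 0.85 [131. 157. 226. 203.] [0.646 0.26  0.117]
post 0.35 [127. 153. 164. 185.] [0.639 0.287 0.224]
deck 0.65 [132. 157. 228. 201.] [0.646 0.255 0.125]
flask 0.86 [127. 154. 164. 185.] [0.639 0.286 0.224]
bolt 0.98 [210. 176. 230. 250.] [0.583 0.182 0.098]
tab 0.77 [213. 175. 230. 251.] [0.583 0.177 0.101]
pointer 0.66 [130. 154. 227. 204.] [0.647 0.26  0.117]
pointer 0.65 [120. 142. 441. 253.] [0.618 0.065 0.077]
buffer 0.62 [118. 140. 440. 250.] [0.624 0.067 0.082]
1.0
```

View pics/scene0.png

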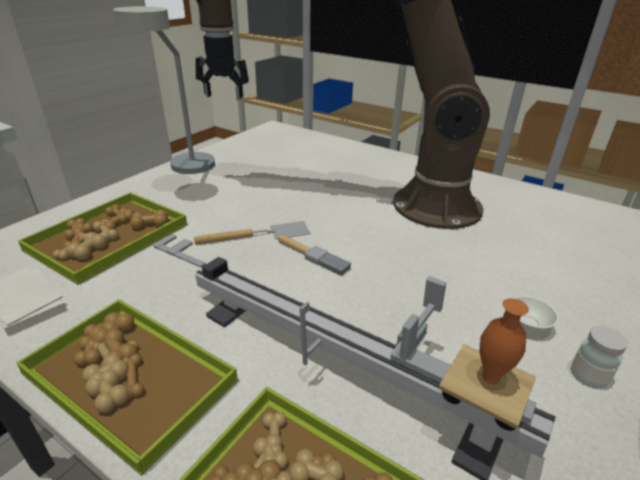

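View pics/top0.png

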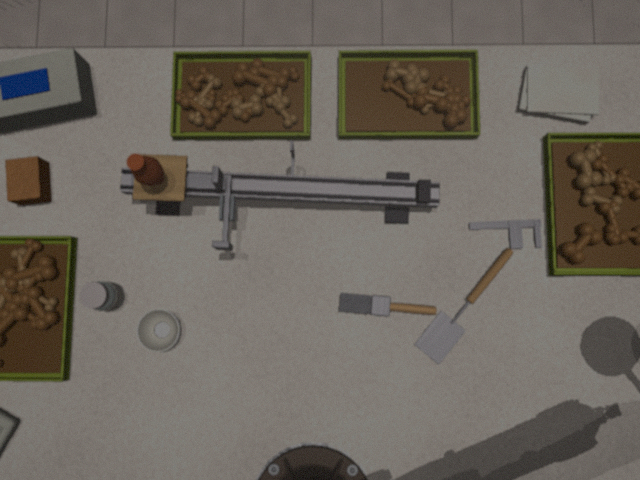

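The scene shows the carriage with the flask at the rail's high end (about 490,350), the post at (410,340), the tab at (434,293), the pointer at (305,330) and the buffer at (214,268). In the top view the rail runs from (122,182) to (438,194), with the post at (217,176), the tab at (221,245), the pointer at (292,150) and the buffer at (423,191).

```bash
cat > m.py <<'E'
from h import *
def cloud(n,d):
    f,cx,cy,R,t=cal(n); v,u=np.mgrid[0:480,0:640]; P=np.stack([(u-cx)/f*d,(v-cy)/f*d,d],-1)
    W=(P-t)@R; W[d<=0]=np.nan; return W
if __name__=='__main__':
    C={n:cloud(n,np.load(n+'d.npy')) for n in('top','scene')}
    W=C['top']
    # rail surface from top: per column extents
    for u in (270,300,330,360,390):
        col=W[:,u]; m=(col[:,2]>.04)&(col[:,2]<.1)&(col[:,0]>.5)&(col[:,0]<.72)
        q=col[m]; print(u,q[:,0].min().round(4),q[:,0].max().round(4),np.median(q,0).round(4))
    for nm,(u0,u1,v0,v1),zr in (('post',(208,228,160,192),(.13,.19)),('tab',(205,240,225,255),(.115,.17)),('buf',(410,436,175,210),(.07,.12)),('ptr',(284,300,135,180),(.1,.2)),('deck',(135,190,150,205),(.1,.14)),('flasktop',(120,165,150,190),(.2,.3))):
        q=W[v0:v1,u0:u1].reshape(-1,3); q=q[(q[:,2]>zr[0])&(q[:,2]<zr[1])]
        print('top',nm,len(q), np.percentile(q,[2,50,98],axis=0).round(4).tolist() if len(q) else '')
    W=C['scene']
    for nm,(x0,x1,y0,y1),zr in (('post',(.58,.72,.12,.2),(.12,.19)),('tab',(.48,.56,.12,.24),(.11,.18)),('buf',(.58,.67,-.28,-.15),(.07,.12)),('ptr',(.65,.75,-.05,.1),(.1,.2)),('deck',(.55,.75,.22,.37),(.1,.13))):
        q=W.reshape(-1,3); q=q[(q[:,0]>x0)&(q[:,0]<x1)&(q[:,1]>y0)&(q[:,1]<y1)&(q[:,2]>zr[0])&(q[:,2]<zr[1])]
        print('scene',nm,len(q), np.percentile(q,[2,50,98],axis=0).round(4).tolist() if len(q) else '')
    for n,b in (('top',(110,130,450,260)),('scene',(380,250,560,450))):
        i=np.load(n+'i.npy')[b[1]:b[3],b[0]:b[2],::-1]
        k=min(800/i.shape[1],600/i.shape[0]); cv2.imwrite(f'pics/{n}crop.png',cv2.resize(i,None,fx=k,fy=k,interpolation=2))
E
python3 m.py
```

```text
270 0.6188 0.6668 [0.6402 0.0858 0.0789]
300 0.6163 0.666 [0.6396 0.0256 0.0752]
330 0.6153 0.6642 [ 0.638  -0.0348  0.0715]
360 0.6123 0.6618 [ 0.6351 -0.0953  0.0687]
390 0.6106 0.6595 [ 0.6332 -0.156   0.0669]
top post 172 [[0.6311, 0.1726, 0.1311], [0.6442, 0.1765, 0.1613], [0.6613, 0.1844, 0.1669]]
top tab 145 [[0.5116, 0.1535, 0.118], [0.5165, 0.1677, 0.145], [0.5228, 0.1836, 0.1497]]
top buf 328 [[0.6115, -0.2338, 0.0711], [0.6323, -0.2202, 0.0854], [0.6545, -0.208, 0.09]]
top ptr 47 [[0.6932, 0.0342, 0.101], [0.7043, 0.0369, 0.1585], [0.7103, 0.0403, 0.1639]]
top deck 1675 [[0.6066, 0.245, 0.1048], [0.6381, 0.2771, 0.1229], [0.6943, 0.3399, 0.1273]]
top flasktop 667 [[0.6247, 0.2748, 0.2013], [0.6421, 0.2903, 0.22], [0.665, 0.3112, 0.2515]]
scene post 472 [[0.6352, 0.1745, 0.1216], [0.6584, 0.1833, 0.1491], [0.6654, 0.1876, 0.1635]]
scene tab 434 [[0.5154, 0.1561, 0.1108], [0.5245, 0.1725, 0.132], [0.5271, 0.1872, 0.1467]]
scene buf 356 [[0.613, -0.2331, 0.0705], [0.639, -0.2143, 0.0838], [0.6567, -0.2062, 0.087]]
scene ptr 241 [[0.6948, 0.0351, 0.1026], [0.7109, 0.0404, 0.1435], [0.7133, 0.0435, 0.161]]
scene deck 4521 [[0.6126, 0.2274, 0.1021], [0.6639, 0.2999, 0.1225], [0.6986, 0.3528, 0.1246]]
```

View pics/topcrop.png

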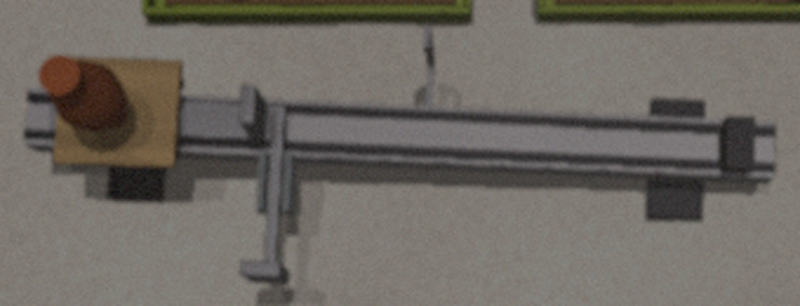

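The crop confirms the layout: post at about (247,103), the tab at (262,270) on the robot's side, the pointer at (428,60) and the buffer at (737,145), with the path between them clear. Next I check the lamp near the start pose and work out the geometry.

```bash
cat > a.py <<'E'
from m import *
C={n:cloud(n,np.load(n+'d.npy')) for n in('top','scene')}
print('lamp disc top',C['top'][346,600:622:7].round(3).tolist())
print('lamp base/shade/rod scene',[C['scene'][p].round(3).tolist() for p in ((160,190),(20,140),(100,182))])
print('gripper proj', proj('top',[.198,-.593,.202]),proj('scene',[.198,-.593,.202]))
O=np.array([.641,.010]);a=.031;ey=np.array([a,1]);ex=np.array([1,-a])
def rl(p): return ((np.array(p)[...,:2]-O)@np.array([ex,ey]).T*1000).round(0)
for nm,p in (('post',(.648,.179)),('tab',(.519,.170)),('ptr',(.704,.038)),('buf',(.634,-.2075))): print(nm,rl(p))
# tool move needed (tool x=ex, y=-ey, z down) from start to hook standby
s=monitor.read_state(); print(s['ee_pos'],s['time'], rl(s['ee_pos']))
E
python3 a.py
```

```text
lamp disc top [[0.324, -0.592, -0.003], [0.324, -0.605, -0.0], [0.324, -0.62, -0.001], [0.324, -0.632, 0.003]]
lamp base/shade/rod scene [[0.208, -0.759, 0.02], [0.398, -0.628, 0.452], [0.208, -0.754, 0.212]]
gripper proj (np.float64(662.100022544068), np.float64(430.263436142932)) (np.float64(224.5376061828661), np.float64(112.39641118127219))
post [  2. 169.]
tab [-127.  156.]
ptr [62. 30.]
buf [  -0. -218.]
[ 0.19760472 -0.59294013  0.20184888] 1.0 [-425. -617.]
```

Call:
play_rows([
  [0, 0, 0, 0, 0, 0.1765, 0],
  [0, 0, 0, 0, 0, 0.1765, 0],
  [24, -55, 0, 0, 0, 0, 0],
  [24, -55, 0, 0, 0, 0, 0],
  [24, -55, 0, 0, 0, 0, 0],
  [24, -55, 0, 0, 0, 0, 0],
  [24, -55, 0, 0, 0, 0, 0],
  [24, -55, 0, 0, 0, 0, 0],
], force=20)

```text
time: 2.0
ee_pos: [0.3526, -0.2659, 0.2022]
tool_rot: [0.0, 1.0, -0.016, 0.0]
ft_force: [1.0, -1.2, -1.1]
opening: -0.0001
gripper_force: 0.0
```

Call:
play_rows([
  [24, -55, 0, 0, 0, 0, 0],
  [24, -55, 0, 0, 0, 0, 0],
  [24, -55, 0, 0, 0, 0, 0],
  [24, -55, 0, 0, 0, 0, 0],
  [24, -55, 0, 0, 0, 0, 0],
  [24, -55, 0, 0, 0, 0, 0],
  [24, -55, 0, 0, 0, 0, 0],
  [24, -55, 0, 0, 0, 0, 0],
])

```text
time: 3.0
ee_pos: [0.5584, 0.1678, 0.2019]
tool_rot: [0.0, 1.0, -0.016, 0.0]
ft_force: [0.1, 0.7, 0.1]
opening: 0.0002
gripper_force: 0.0
```

```bash
python3 - <<'E'
from a import *
print(s['tool_rot'],s['ft_force'])
snap('scene','s1.png')
im,d=viewer.snapshot('top')
E
```

```text
lamp disc top [[0.324, -0.592, -0.003], [0.324, -0.605, -0.0], [0.324, -0.62, -0.001], [0.324, -0.632, 0.003]]
lamp base/shade/rod scene [[0.208, -0.759, 0.02], [0.398, -0.628, 0.452], [0.208, -0.754, 0.212]]
gripper proj (np.float64(662.100022544068), np.float64(430.263436142932)) (np.float64(224.5376061828661), np.float64(112.39641118127219))
post [  2. 169.]
tab [-127.  156.]
ptr [62. 30.]
buf [  -0. -218.]
[0.55843185 0.16779147 0.20193547] 3.0 [-87. 155.]
[ 9.75109351e-05  9.99873717e-01 -1.58889267e-02  2.86881221e-04] [0.07587739 0.67654588 0.09553369]
```

View pics/s1.png

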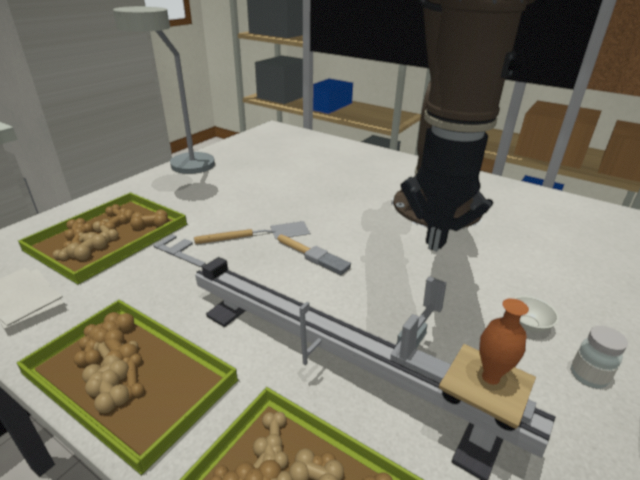

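The gripper hangs shut next to the tab, tip at (437,245), with its knuckles spreading to about (405..490, 200). The carriage is still untouched. I measure the closed gripper's profile before going low.

```bash
python3 - <<'E' | tail -20
from a import *
im,d=viewer.snapshot('scene'); W=cloud('scene',d).reshape(-1,3)
e=s['ee_pos']
W=W[(abs(W[:,0]-e[0])<.1)&(abs(W[:,1]-e[1])<.12)&(W[:,2]>e[2]-.01)]
for z in range(-5,110,8):
    q=W[(abs(W[:,2]-e[2]-z/1000)<.004)]
    if len(q): print(z,len(q),((np.percentile(q,[1,99],axis=0)-e)[:,:2]*1000).round(0).tolist())
E
```

```text
post [  2. 169.]
tab [-127.  156.]
ptr [62. 30.]
buf [  -0. -218.]
[0.55836378 0.17408476 0.20162031] 3.1 [-88. 162.]
-5 13 [[88.0, 98.0], [99.0, 101.0]]
3 16 [[85.0, 100.0], [100.0, 103.0]]
11 46 [[80.0, 102.0], [100.0, 109.0]]
19 70 [[83.0, 107.0], [100.0, 119.0]]
27 38 [[4.0, -4.0], [99.0, 120.0]]
35 86 [[6.0, -13.0], [99.0, 120.0]]
43 150 [[-4.0, -13.0], [99.0, 120.0]]
51 168 [[-4.0, -13.0], [99.0, 119.0]]
59 104 [[-5.0, -14.0], [13.0, 13.0]]
67 96 [[2.0, -17.0], [14.0, 17.0]]
75 209 [[-7.0, -32.0], [15.0, 30.0]]
83 362 [[-9.0, -37.0], [15.0, 35.0]]
91 289 [[-11.0, -43.0], [18.0, 43.0]]
99 318 [[-11.0, -50.0], [19.0, 48.0]]
107 350 [[-8.0, -56.0], [19.0, 54.0]]
```

Call:
play_rows([
  [0, 0, 40, 0, 0, 0, 0],
  [0, 0, 30, 0, 0, 0, 0],
  [0, 0, 15, 0, 0, 0, 0],
  [0, 0, 0, 0, 0, 0, 0],
])

```text
time: 3.65
ee_pos: [0.5571, 0.1652, 0.1163]
tool_rot: [0.0, 1.0, -0.016, -0.001]
ft_force: [0.5, -0.7, 0.4]
opening: -0.0002
gripper_force: 0.0
```

```bash
python3 - <<'E' | tail -3
from a import *
im,d=viewer.snapshot('scene'); W=cloud('scene',d)
u,v=proj('scene',s['ee_pos']); print(u,v,s['ee_pos'],monitor.read_state()['ee_pos'])
u,v=int(u),int(v); c=im[v-110:v+70,u-120:u+120,::-1].copy(); c[110,120]=(0,0,255)
cv2.imwrite('pics/c2.png',cv2.resize(c,None,fx=3.3,fy=3.3,interpolation=2))
print([W[v-k,u].round(3).tolist() for k in (0,8,16,24,32)])
E
```

```text
[0.55710327 0.16522388 0.11633026] 3.65 [-89. 153.]
421.32558405115356 305.9142866747919 [0.55710327 0.16522388 0.11633026] [0.55783898 0.16575201 0.11737415]
[[0.419, 0.126, -0.002], [0.395, 0.116, -0.002], [0.569, 0.163, 0.159], [0.568, 0.16, 0.172], [0.57, 0.159, 0.188]]
```

View pics/c2.png

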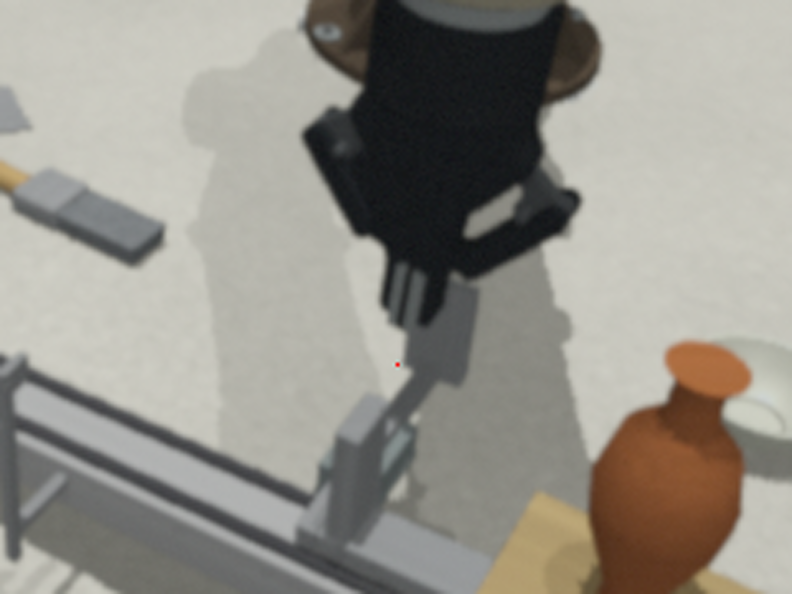

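The dark fingertips end at about crop (412,325), noticeably above the reported TCP (dot at 397,365). I check their true height from the depth.

```bash
python3 - <<'E' | tail -12
from a import *
im,d=viewer.snapshot('scene'); W=cloud('scene',d); e=s['ee_pos']
m=(abs(W[...,0]-e[0])<.025)&(abs(W[...,1]-e[1])<.03)&(W[...,2]<.2)&(W[...,2]>.1)
q=W[m]; 
for z in np.arange(.105,.2,.01):
    k=q[abs(q[:,2]-z)<.005]
    if len(k): print(z.round(3),len(k),np.percentile(k,[5,95],axis=0).round(3).tolist())
wi,wd=viewer.snapshot('wrist'); cv2.imwrite('pics/w1.png',wi[:,:,::-1])
E
```

```text
post [  2. 169.]
tab [-127.  156.]
ptr [62. 30.]
buf [  -0. -218.]
[0.55783898 0.16575201 0.11737415] 3.7 [-88. 153.]
0.105 62 [[0.536, 0.168, 0.1], [0.581, 0.182, 0.102]]
0.145 10 [[0.564, 0.16, 0.147], [0.569, 0.173, 0.149]]
0.155 84 [[0.561, 0.154, 0.151], [0.57, 0.179, 0.16]]
0.165 101 [[0.557, 0.154, 0.161], [0.571, 0.179, 0.17]]
0.175 104 [[0.558, 0.154, 0.171], [0.571, 0.179, 0.179]]
0.185 91 [[0.563, 0.153, 0.181], [0.572, 0.18, 0.189]]
0.195 247 [[0.554, 0.14, 0.191], [0.573, 0.193, 0.2]]
```

View pics/w1.png

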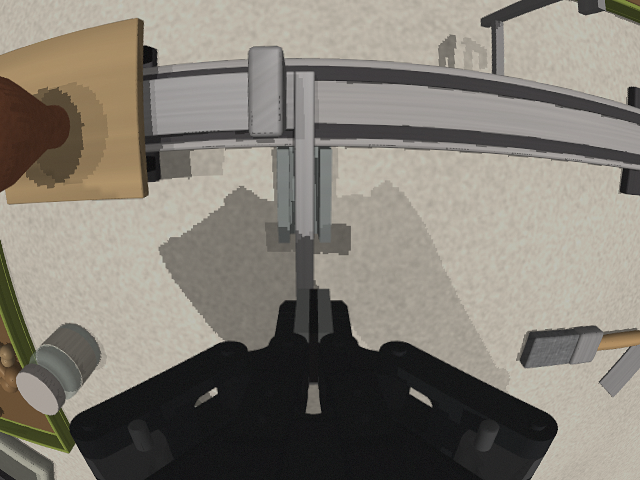

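The wrist view shows the shut fingers over the bolt's stem (315,300), with the tongue in front of the post (265,90). Depth puts the finger bottoms about 30 mm above the reported TCP, so I descend in steps and check again.

Call:
play_rows([
  [0, 3, 8, 0, 0, 0, 0],
  [0, -3, 3, 0, 0, 0, 0],
  [0, 0, 0, 0, 0, 0, 0],
])

```text
time: 4.18
ee_pos: [0.5574, 0.1665, 0.1056]
tool_rot: [-0.0, 1.0, -0.015, -0.0]
ft_force: [0.5, -0.2, 0.0]
opening: 0.0
gripper_force: 0.0
```

```bash
cat > t.py <<'E'
from a import *
for n in('scene','top'):
    im,d=viewer.snapshot(n); W=cloud(n,d); e=s['ee_pos']
    m=(abs(W[...,0]-e[0])<.025)&(abs(W[...,1]-e[1])<.03)&(W[...,2]<.2)&(W[...,2]>.1)
    q=W[m]; print(n,len(q),e)
    if n=='scene': sc=im
    for z in np.arange(.105,.2,.01):
        k=q[abs(q[:,2]-z)<.005]
        if len(k): print(z.round(3),len(k),np.percentile(k,[5,95],axis=0).round(3).tolist())
E
python3 t.py|tail -n +8; python3 - <<'E'
from plant import *
w=viewer.get_calibration('wrist'); import numpy as np
R=np.array(w['R']);print(-R.T@np.array(w['t']),R.round(3).tolist(),w['fovy'],w['cx'],w['cy'],bot.tcp_to_grasp)
E
```

```text
[0.55735153 0.16653348 0.10556689] 4.175 [-89. 154.]
scene 930 [0.55735153 0.16653348 0.10556689]
0.105 63 [[0.536, 0.168, 0.1], [0.581, 0.182, 0.102]]
0.135 19 [[0.565, 0.161, 0.135], [0.57, 0.173, 0.14]]
0.145 87 [[0.562, 0.155, 0.141], [0.57, 0.18, 0.149]]
0.155 107 [[0.555, 0.155, 0.151], [0.57, 0.18, 0.16]]
0.165 95 [[0.557, 0.155, 0.16], [0.57, 0.18, 0.169]]
0.175 113 [[0.562, 0.146, 0.171], [0.572, 0.184, 0.18]]
0.185 262 [[0.551, 0.141, 0.181], [0.572, 0.193, 0.19]]
0.195 184 [[0.549, 0.138, 0.19], [0.574, 0.195, 0.199]]
top 27 [0.55735153 0.16653348 0.10556689]
0.185 12 [[0.543, 0.137, 0.184], [0.551, 0.146, 0.19]]
0.195 15 [[0.545, 0.137, 0.19], [0.553, 0.143, 0.198]]
[0.63573559 0.16294921 0.27790841] [[-0.031, -1.0, 0.0], [-0.951, 0.029, 0.308], [-0.308, 0.009, -0.951]] 65.70646984690485 313.07513859910523 235.50163717967624 0.0187
```

The finger bottoms track at TCP + 30 mm, so the overlap with the tab is at least 12 mm. I prepare a flask tracker before pulling.

```bash
cat > track.py <<'E'
from m import *
O=np.array([.641,.010]);ey=np.array([.031,1])
def flask(im,d):
    W=cloud('scene',d); f=im.astype(float); m=(f[...,0]>1.7*f[...,2])&(W[...,2]>.12)&(W[...,2]<.27)&(abs(W[...,0]-.65)<.06)
    q=W[m]; return (np.median(q[:,:2],0)-O)@ey*1000, len(q), np.percentile(q[:,2],98)
r0=flask(np.load('scenei.npy'),np.load('scened.npy'))[0]
def post(): 
    im,d=viewer.snapshot('scene'); y,n,z=flask(im,d); return 170+y-r0,n,round(float(z),3),monitor.read_state()['time']
if __name__=='__main__':
    import sys
    for i in range(int(sys.argv[1])): print(np.round(post(),3))
    s=monitor.read_state(); e=s['ee_pos']; print(e.round(4),((e[:2]-O)@ey*1000).round(1),((e[:2]-O)@[1,-.031]*1000).round(1),s['ft_force'].round(1))
E
python3 track.py 2
```

```text
[1.69461e+02 2.83100e+03 2.49000e-01 4.32500e+00]
[1.69565e+02 2.83700e+03 2.49000e-01 4.37500e+00]
[0.5577 0.1663 0.1059] 153.7 -88.2 [-0.3 -0.2 -0.5]
```

Call:
play_rows([
  [-15, 0, 0, 0, 0, 0, 0],
  [-10, 0, 0, 0, 0, 0, 0],
  [-18, 0, 0, 0, 0, 0, 0],
  [-19, 0, 0, 0, 0, 0, 0],
  [40, 36, 0, 0, 0, 0, 0],
  [44, 40, 0, 0, 0, 0, 0],
  [40, 36, 3, 0, 0, 0, 0],
  [26, 22, 2, 0, 0, 0, 0],
])

```text
time: 5.38
ee_pos: [0.6422, 0.0267, 0.1007]
tool_rot: [0.0, 1.0, -0.017, 0.0]
ft_force: [-0.4, 0.7, 0.3]
opening: -0.0003
gripper_force: 0.0
```

```bash
python3 track.py 2
```

```text
[1.15878e+02 2.31700e+03 2.46000e-01 5.42500e+00]
[1.07312e+02 2.28300e+03 2.46000e-01 5.47500e+00]
[0.6429 0.025  0.1002] 15.1 1.5 [-0.8 -0.5 -0.4]
```

```bash
python3 track.py 2
```

```text
[9.8283e+01 2.2410e+03 2.4600e-01 5.5250e+00]
[8.9111e+01 2.1780e+03 2.4500e-01 5.5750e+00]
[0.6406 0.0296 0.1005] 19.6 -1.0 [-0.8 -0.5 -0.9]
```

Call:
play_rows([
  [0, 6, 0, 0, 0, 0, 0],
  [0, 14, 1, 0, 0, 0, 0],
  [0, 22, 1, 0, 0, 0, 0],
  [0, 24, 1, 0, 0, 0, 0],
  [0, 23, 1, 0, 0, 0, 0],
  [0, 20, 1, 0, 0, 0, 0],
  [0, 16, 1, 0, 0, 0, 0],
  [0, 12, 0, 0, 0, 0, 0],
])

```text
time: 6.58
ee_pos: [0.6369, -0.1085, 0.0947]
tool_rot: [-0.0, 1.0, -0.016, -0.0]
ft_force: [-0.0, 0.9, -1.1]
opening: 0.0003
gripper_force: 0.0
```

Call:
play_rows([
  [0, 8, 0, 0, 0, 0, 0],
  [0, 5, 0, 0, 0, 0, 0],
  [0, 2, 0, 0, 0, 0, 0],
  [0, 0, 0, 0, 0, 0, 0],
])

```text
time: 7.08
ee_pos: [0.6367, -0.122, 0.0949]
tool_rot: [-0.0, 1.0, -0.015, 0.0]
ft_force: [0.6, 0.4, 0.4]
opening: -0.0002
gripper_force: 0.1
```

```bash
python3 track.py 3; python3 -c "
from h import *
snap('scene','s3.png')"
```

```text
[-1.05374e+02  1.50300e+03  2.34000e-01  7.12500e+00]
[-1.05153e+02  1.49900e+03  2.35000e-01  7.17500e+00]
[-1.0505e+02  1.5060e+03  2.3400e-01  7.2250e+00]
[ 0.6367 -0.1219  0.0948] -132.0 -0.2 [-0.3 -0.9 -0.7]
```

View pics/s3.png

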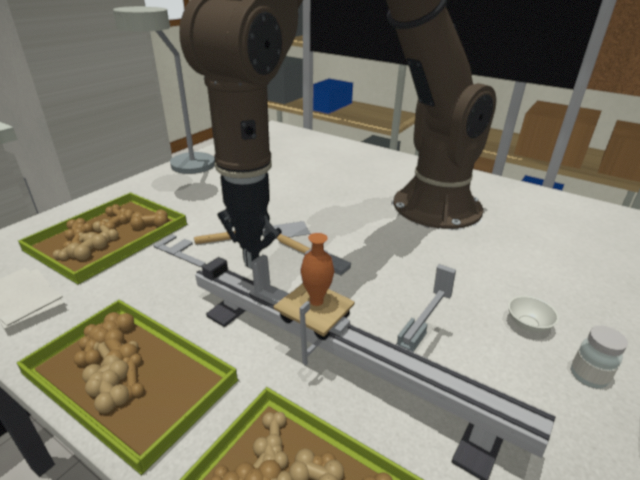

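The carriage is caught: the flask stands upright at (317,270), with the post against the fingers at (260,270), about 105 mm short of the buffer. I hold it still, then ease it down.

Call:
play_rows([
  [0, 0, 0, 0, 0, 0, 0],
  [0, 0, 0, 0, 0, 0, 0],
  [0, 0, 0, 0, 0, 0, 0],
  [0, 0, 0, 0, 0, 0, 0],
  [0, 0, 0, 0, 0, 0, 0],
  [0, 0, 0, 0, 0, 0, 0],
  [0, 0, 0, 0, 0, 0, 0],
  [0, 0, 0, 0, 0, 0, 0],
])

```text
time: 8.28
ee_pos: [0.6366, -0.1224, 0.0948]
tool_rot: [0.0, 1.0, -0.016, 0.0]
ft_force: [1.1, -0.7, 0.1]
opening: 0.0002
gripper_force: 0.2
```

Call:
play_rows([
  [0, 0, 0, 0, 0, 0, 0],
  [0, 0, 0, 0, 0, 0, 0],
  [0, 2, 0, 0, 0, 0, 0],
  [0, 4, 0, 0, 0, 0, 0],
  [0, 5, 0, 0, 0, 0, 0],
  [0, 5, 0, 0, 0, 0, 0],
  [0, 5, 0, 0, 0, 0, 0],
  [0, 5, 0, 0, 0, 0, 0],
])

```text
time: 9.28
ee_pos: [0.6357, -0.1489, 0.0948]
tool_rot: [0.0, 1.0, -0.016, -0.0]
ft_force: [0.2, -0.0, -0.3]
opening: -0.0001
gripper_force: 0.1
```

Call:
play_rows([
  [0, 5, 0, 0, 0, 0, 0],
  [0, 5, 0, 0, 0, 0, 0],
  [0, 5, 0, 0, 0, 0, 0],
  [0, 5, 0, 0, 0, 0, 0],
  [0, 5, 0, 0, 0, 0, 0],
  [0, 5, 0, 0, 0, 0, 0],
  [0, 4, 0, 0, 0, 0, 0],
  [0, 3, 0, 0, 0, 0, 0],
])

```text
time: 10.28
ee_pos: [0.6346, -0.1857, 0.0948]
tool_rot: [0.0, 1.0, -0.016, -0.0]
ft_force: [0.0, 0.5, -0.8]
opening: 0.0001
gripper_force: 0.2
```

```bash
python3 track.py 1
```

```text
[-1.68145e+02  1.36600e+03  2.31000e-01  1.03250e+01]
[ 0.6345 -0.1863  0.0948] -196.5 -0.4 [-0.3 -0.9 -1.1]
```

Call:
play_rows([
  [0, 3, 0, 0, 0, 0, 0],
  [0, 3, 0, 0, 0, 0, 0],
  [0, 3, 0, 0, 0, 0, 0],
  [0, 3, 0, 0, 0, 0, 0],
  [0, 3, 0, 0, 0, 0, 0],
  [0, 3, 0, 0, 0, 0, 0],
  [0, 3, 0, 0, 0, 0, 0],
  [0, 3, 0, 0, 0, 0, 0],
])

```text
time: 11.32
ee_pos: [0.6339, -0.2096, 0.0948]
tool_rot: [0.0, 1.0, -0.016, 0.0]
ft_force: [0.4, -0.7, -0.8]
opening: -0.0002
gripper_force: 0.2
```

Call:
play_rows([
  [0, 2, 0, 0, 0, 0, 0],
  [0, 2, 0, 0, 0, 0, 0],
  [0, 2, 0, 0, 0, 0, 0],
  [0, 2, 0, 0, 0, 0, 0],
  [0, 2, 0, 0, 0, 0, 0],
  [0, 2, 0, 0, 0, 0, 0],
  [0, 2, 0, 0, 0, 0, 0],
  [0, 2, 0, 0, 0, 0, 0],
])

```text
time: 12.32
ee_pos: [0.6334, -0.2255, 0.0948]
tool_rot: [0.0, 1.0, -0.016, 0.0]
ft_force: [0.1, -0.6, 0.7]
opening: -0.0003
gripper_force: 0.0
```

```bash
python3 track.py 1
```

```text
[-2.00691e+02  1.29200e+03  2.29000e-01  1.23750e+01]
[ 0.6333 -0.2259  0.0948] -236.2 -0.4 [0.2 0.4 0.8]
```

Call:
play_rows([
  [0, 2, 0, 0, 0, 0, 0],
  [0, 2, 0, 0, 0, 0, 0],
  [0, 2, 0, 0, 0, 0, 0],
  [0, 2, 0, 0, 0, 0, 0],
  [0, 2, 0, 0, 0, 0, 0],
  [0, 2, 0, 0, 0, 0, 0],
  [0, 0, 0, 0, 0, 0, 0],
])

```text
time: 13.25
ee_pos: [0.6329, -0.2377, 0.0948]
tool_rot: [0.0, 1.0, -0.016, -0.0]
ft_force: [0.2, 0.5, 0.6]
opening: -0.0
gripper_force: 0.0
```

```bash
python3 track.py 2;  python3 -c "
from h import *
im,d=viewer.snapshot('scene'); i=im[180:380,150:417,::-1]; cv2.imwrite('pics/s4.png',cv2.resize(i,None,fx=2.9,fy=2.9,interpolation=2))"
```

```text
[-2.00934e+02  1.30200e+03  2.29000e-01  1.33000e+01]
[-2.00868e+02  1.30100e+03  2.29000e-01  1.33500e+01]
[ 0.633  -0.2373  0.0948] -247.6 -0.3 [ 0.1 -0.6 -0.2]
```

View pics/s4.png

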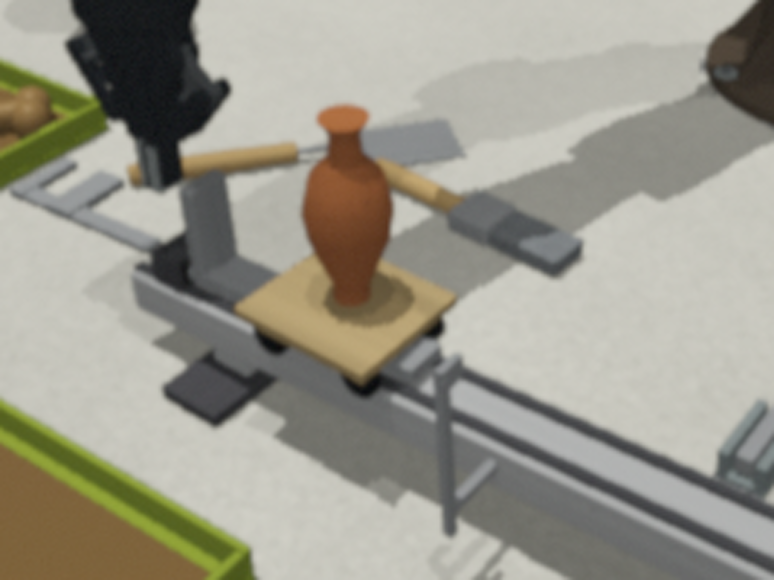

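The carriage rests against the buffer (post at 210,230), the flask is upright at (345,215), and the fingertips (160,165) are clear of the post. I back the arm off and hand in.

Call:
play_rows([
  [0, 15, 0, 0, 0, 0, 0],
  [0, 15, -10, 0, 0, 0, 0],
  [0, 10, -40, 0, 0, 0, 0],
  [0, 0, -50, 0, 0, 0, 0],
  [0, 0, -20, 0, 0, 0, 0],
  [0, 0, 0, 0, 0, 0, 0],
  [0, 0, 0, 0, 0, 0, 0],
])

```text
time: 14.28
ee_pos: [0.631, -0.2782, 0.214]
tool_rot: [0.0, 1.0, -0.016, -0.001]
ft_force: [-0.3, 0.7, -1.0]
opening: 0.0001
gripper_force: 0.0
```

```bash
python3 track.py 1; python3 -c "
from plant import bot
print(bot.hand_in())"
```

```text
[-2.0079e+02  1.2960e+03  2.2900e-01  1.4325e+01]
[ 0.6309 -0.2779  0.2135] -288.2 -1.2 [ 0.3 -0.  -0.3]
the job is handed in; nothing more can be done
None
```

I handed the job in at 14.3 s: I caught the carriage with shut fingers in front of its post after it passed the pointer, held it still for over a second, and eased it against the buffer; the flask is upright and the arm is clear.

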